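Trace the lens outline through the shape template

ROBOT

A 6-joint arm with a two-finger parallel gripper is mounted at the origin on a cart in front of the work surface, level with it; the furniture and walls round the work are solid. World frame = base frame: x ahead of the robot, y to its left, z up, the work surface at z = 0. Lengths are in mm, angles in degrees, forces in N, time in s.
With the tool pointing down it reaches from about 275 to 875 mm from the base axis. Payload 12.5 kg.
Tool frame: the origin (TCP) lies midway between the tips of the shut fingers; the grasp point (between the pads) lies 19 mm behind it (ctrl.grip_point_offset is the distance from the TCP to the grasp point, in mm); z points along the fingers, y is the line along which they close (so a half turn about z gives the same grasp; the last joint's range is limited). The gripper opens to 85 mm and grips with 20 to 120 N. Pads are 22 mm wide; open, the fingers measure 114 mm over their backs; the gripper's body (76 mm by 85 mm) begins 54 mm behind the grasp point. The pads swing forward as they close: fully open they stand 13 mm farther back than shut.
Start: joints at [-74.462, 20.094, 94.641, -0, 65.266, -4.847], TCP at [191.605, -515.53, 209.39] pointing down, gripper open.
Joint ranges: [-157.81, 157.81], [-45, 120.19], [0.68, 151.7], [-89.99, 269.99], [4.06, 180], [-164.3, 164.3]. Speed limits (degrees/s): [127.2, 127.2, 159.86, 180, 180, 180].

INTERFACE

Orientations are given as a 3x3 rotation matrix whose columns are the frame's x, y, z axes.
In Python, from bench import ctrl, job, read_camera gives the robot as it stands (ctrl), with the cameras as plain functions and the job (job).
- The arm moves only by the shell command python3 shift.py 'ROWS' [FORCE]. ROWS is a JSON list that holds a single list of rows (three levels of brackets), with 1 to 12 rows, each of 7 numbers: dx, dy, dz in mm, then a rotation vector rx, ry, rz in degrees, then the opening from 0.0 (shut) to 1.0 (fully open); each row is the pose to reach, as a shift and turn from the pose commanded when the command began, along the tool's axes at that moment; what a row does not reach only later rows make up. A row lasts 1/8 s, in which the tool goes at most 62.5 mm and 10.7 degrees, less where a joint would pass 70% of its speed; a pose out of reach is approached as far as the arm can. The fingers move at their own pace and stop on an object; FORCE is the grip in N (left out, the last holds). Time passes only in rows, so rows that do not move let the fingers close. It prints the time, the measured TCP pose, the force, the opening and the grip force at its end. Input that does not fit is refused with a message, and nothing moves.
- ctrl.state(): the state, without advancing time (a new reading comes with each control period).
- read_camera(name): name is "scene" or "top" or "wrist"; returns a dict with "frame" (420x560x3 uint8, red, green, blue), "K" (3x3 intrinsics, pixels), "D" ([k1, k2, p1, p2, k3] as OpenCV has them; the pictures are not rectified), "pose" (4x4, takes a point from camera to world coordinates); the wrist camera has in their place "hand_eye" (4x4, takes a point from camera to tool coordinates, whose origin is the TCP and whose axes are the flange's). Camera axes: x right, y up, looking along -z (the intrinsics and any distortion apply to the point x, -y, -z); pixel columns grow to the right and rows downward; lengths in mm; the calibration is good to about 2 mm. A picture is of the moment at which its call begins: read the wrist's pose just before it. There is no depth.
- job.close_job(): hands the job in; it is judged then, once.
The state is a dict: "t": time; "joints": joint angles; "dq": joint speeds; "joint_torque": joint torques, N m; "eef_pos": TCP position; "eef_rot": TCP orientation; "ft_force": force on the tool from outside, world axes, zero at the start; "wrist_torque": the same for the moment, N m; "finger_gap": opening from 0.0 (shut) to 1.0 (fully open); "grip_force": force on a finger pad.
Only numpy, scipy, OpenCV 4.12 (cv2) and the standard library are available. Lean on these libraries where they do the work, as an engineer would, in place of code of your own. Each camera call takes 0.05 s, during which the arm holds its last target. There are 200 camera calls.

TASK

Turn the orange clamp handle of the lens marking jig clockwise to its on stop, so that the navy shape template is held flat over the lens blank. Then take the marking stylus from its stand, set its nib on the lens in the red-ringed entry hole and trace the slot slowly (about 1 to 2 cm a second) in one unbroken stroke to its other end, with light pressure so that the sprung nib stays on the lens but is never pushed right in. Lift the stylus out there and put it back upright in its stand, fully down, leaving the clamp on and the screw jar, pliers, tape roll and spectacle case undisturbed.

Things in the scene. Friction and masses are not known exactly. Their poses are not given: they have to be found in the camera images.
- jig: Lens marking jig, fixed: ivory base 144 x 100 mm, 14 mm high (x = -81 to 63 mm, y = -50 to 50 mm); a clear domed lens blank, 67 mm across, in a round dark nest; a navy template over it; an orange clamp handle in front, turning about the upright axis at x = -62 mm, y = 0. Origin: on the worktop under the middle of the lens; z up, x to the back (hinge at x = 52 mm), y to the left.
- template_middle (a point): Middle of the navy template's lens-shaped island, on its top. Plate 89 x 82 x 4 mm, hinged at the back, with a slot 6.2 mm wide cut through it along a spectacle-lens outline (47 x 35 mm), from a red-ringed hole at the back left round the left, front and right to a closed end at the back right. Clamp off: its front edge stands 6 mm high; on: it lies level, top 31.2 mm above the worktop.
- clamp (a joint): Turn of the clamp in rad: 0 = off detent (as found), 1.4 = on detent, against a stop; grows clockwise seen from above. A detent spring resists up to half way (about 0.13 N m) and snaps it on to the nearer stop. It brings the template down as it turns.
- clamp_grip (a point): Middle of the orange clamp handle: a bar 46 mm long, 13 mm thick and 24 mm high, its top 66 mm and its underside 42 mm above the worktop; this point lies 11 mm above its underside, 2 mm out from the turning axis. The point's frame turns with the handle: x lies along the bar, so the 13 mm grip is along y. When on, the bar lies along the jig's x.
- slot_start (a point): Point on the lens surface in the middle of the red-ringed entry hole (12 mm across) where the slot begins. These nine points move only with the jig.
- slot_1 (a point): Point 1 of 7 on the lens surface on the slot's centre line, evenly spaced 12.5 mm along it from slot_start to slot_end; the slot is a smooth curve through all nine points, in this order.
- slot_2 (a point): Point 2 of 7 on the lens surface on the slot's centre line, evenly spaced 12.5 mm along it from slot_start to slot_end; the slot is a smooth curve through all nine points, in this order.
- slot_3 (a point): Point 3 of 7 on the lens surface on the slot's centre line, evenly spaced 12.5 mm along it from slot_start to slot_end; the slot is a smooth curve through all nine points, in this order.
- slot_4 (a point): Point 4 of 7 on the lens surface on the slot's centre line, evenly spaced 12.5 mm along it from slot_start to slot_end; the slot is a smooth curve through all nine points, in this order.
- slot_5 (a point): Point 5 of 7 on the lens surface on the slot's centre line, evenly spaced 12.5 mm along it from slot_start to slot_end; the slot is a smooth curve through all nine points, in this order.
- slot_6 (a point): Point 6 of 7 on the lens surface on the slot's centre line, evenly spaced 12.5 mm along it from slot_start to slot_end; the slot is a smooth curve through all nine points, in this order.
- slot_7 (a point): Point 7 of 7 on the lens surface on the slot's centre line, evenly spaced 12.5 mm along it from slot_start to slot_end; the slot is a smooth curve through all nine points, in this order.
- slot_end (a point): Point on the lens surface at the slot's closed end, on the centre line, where the end's rounding has its centre.
- stylus: Marking stylus, 110 mm long, about 58 g, standing nib down in its stand. Origin at the tip of the free nib; z up along it. Red nib 3 mm thick, sticking out 17 mm; steel nose widening to a 12 mm barrel at z = 32 mm; black collar 24 mm across at z = 50 to 54 mm, resting on the stand's rim; ribbed round grip 14 mm across from z = 54 to 101 mm (take it here); yellow end to 110 mm.
- stylus_collar (a point): Centre of the underside of the stylus's collar, 50 mm above the free nib's tip.
- nib (a joint): How far the sprung nib is pushed in, m: 0 = free, 0.008 = right in; about 0.5 N starts it and 1.7 N pushes it right in. 0.001 to 0.007 is a good working pressure.
- nib_tip (a point): Tip of the nib (moves in with it).
- stand: Weighted round dark stand of the stylus, fixed: foot 64 mm across, post 29 mm across and 60 mm high with an upright bore 16.4 mm across, open at the top and 52 mm deep. Origin on the worktop under its middle.
- stand_rim (a point): Centre of the stand's rim, the mouth of its bore, 60 mm above the worktop. With the stylus home its collar lies on the rim and the free nib's tip is 10 mm above the worktop.
- screw_jar: Clear screw jar with black lid, 47 mm across, 40 mm high, between jig and stand: leave alone. Origin at the centre of its underside.
- pliers: Optical pliers with teal handles, 131 x 53 x 14 mm, behind the jig: leave alone.
- tape_roll: Roll of masking tape, 104 mm across, 25 mm high, behind the jig: leave alone.
- glasses_case: Navy spectacle case, 60 x 150 x 36 mm, left of the stand: leave alone.

How it is judged (in metres and radians):
On the way, in this order (a step that is already met when the one before it is completed fails the run):
1. The clamp is turned fully on, which brings the template down flat over the lens (value of joint clamp above 1.25 rad), for 0.3 s.
2. The nib stands on the lens in the red-ringed entry hole of the slot, lightly pressed (value of joint clamp above 1.25 rad and distance between nib_tip and slot_start below 0.005 m and value of joint nib above 0.0005 m), for 0.2 s.
3. The pressed nib passes point 1 of 7 along the slot slowly (0.2 s or more within 5 mm of it) (value of joint clamp above 1.25 rad and distance between nib_tip and slot_1 below 0.005 m and value of joint nib above 0.0005 m), for 0.2 s.
4. The pressed nib passes point 2 of 7 along the slot slowly (0.2 s or more within 5 mm of it) (value of joint clamp above 1.25 rad and distance between nib_tip and slot_2 below 0.005 m and value of joint nib above 0.0005 m), for 0.2 s.
5. The pressed nib passes point 3 of 7 along the slot slowly (0.2 s or more within 5 mm of it) (value of joint clamp above 1.25 rad and distance between nib_tip and slot_3 below 0.005 m and value of joint nib above 0.0005 m), for 0.2 s.
6. The pressed nib passes point 4 of 7 along the slot slowly (0.2 s or more within 5 mm of it) (value of joint clamp above 1.25 rad and distance between nib_tip and slot_4 below 0.005 m and value of joint nib above 0.0005 m), for 0.2 s.
7. The pressed nib passes point 5 of 7 along the slot slowly (0.2 s or more within 5 mm of it) (value of joint clamp above 1.25 rad and distance between nib_tip and slot_5 below 0.005 m and value of joint nib above 0.0005 m), for 0.2 s.
8. The pressed nib passes point 6 of 7 along the slot slowly (0.2 s or more within 5 mm of it) (value of joint clamp above 1.25 rad and distance between nib_tip and slot_6 below 0.005 m and value of joint nib above 0.0005 m), for 0.2 s.
9. The pressed nib passes point 7 of 7 along the slot slowly (0.2 s or more within 5 mm of it) (value of joint clamp above 1.25 rad and distance between nib_tip and slot_7 below 0.005 m and value of joint nib above 0.0005 m), for 0.2 s.
10. The pressed nib reaches the closed end of the slot (value of joint clamp above 1.25 rad and distance between nib_tip and slot_end below 0.005 m and value of joint nib above 0.0005 m), for 0.2 s.
At the end, for the whole second after the job is handed in: The clamp is on (past 1.25 rad), and the stylus stands at rest in its stand: collar within 4 mm of the rim's centre and no more than 3 mm above the rim, within 0.08 rad of upright (value of joint clamp above 1.25 rad and horizontal distance between stylus_collar and stand_rim below 0.004 m and z of stylus_collar in the frame of stand_rim below 0.003 m and angle between stylus's own z axis and vertical below 0.08 rad and linear speed of stylus below 0.02 m/s); the robot touches nothing.
It fails at once if The nib is pushed right in (7.7 mm of its 8 mm) (value of joint nib above 0.0077 m).
It fails at once if The stroke is broken: the nib comes up out of the slot part way, or rides low over the template (nib tip less than about 7 mm above it) anywhere but within 14 mm of the slot's ends (x of nib_tip in the frame of jig between -0.045 and 0.04 m and y of nib_tip in the frame of jig between -0.04 and 0.04 m and horizontal distance between nib_tip and slot_start above 0.014 m and horizontal distance between nib_tip and slot_end above 0.014 m and z of nib_tip in the frame of jig between 0.029 and 0.038 m).
It fails at once if The screw jar, the pliers, the tape roll or the spectacle case is pushed more than 20 mm (distance of any of screw_jar, pliers, tape_roll, glasses_case from where it was at the start of the episode above 0.02 m).
It also fails if it takes over 70 s, if anything falls off the work surface, if the arm or the gripper's body presses on something with over 40 N, if the wrist force passes 120 N, or if a joint passes its speed limit or range.

## Working session

There is one attempt and no reset: what is moved stays moved. The work goes in short steps, Python scripts to look and compute and a shell command to move; the robot and the scene stay as the last step left them, time stands still between calls to the robot, and variables do not carry over. Pictures are saved under pics/ and viewed, at most 15 in all, crops included, and the job is handed in when it is done.

```bash
ls; mkdir -p pics; python3 - <<'E'
from bench import ctrl, job, read_camera
import cv2,numpy as np
for n in ("scene","top"):
    c=read_camera(n); cv2.imwrite(f"pics/{n}0.png",c["frame"][:,:,::-1]); print(n,c["K"],c["D"],np.round(c["pose"],3))
c=read_camera("wrist");print(c["K"],c["D"],c["hand_eye"])
print(ctrl.state())
E
```

```text
bench.py
pics
shift.py
scene [[388.2712444    0.         280.3284212 ]
 [  0.         388.2712444  207.02023543]
 [  0.           0.           1.        ]] [0.00686068 0.         0.         0.         0.        ] [[-4.70000e-01  4.84000e-01 -7.38000e-01 -3.34222e+02]
 [-8.83000e-01 -2.68000e-01  3.87000e-01  5.29469e+02]
 [-1.00000e-02  8.33000e-01  5.53000e-01  7.44504e+02]
 [ 0.00000e+00  0.00000e+00  0.00000e+00  1.00000e+00]]
top [[417.94396077   0.         270.56304733]
 [  0.         417.94396077 211.77883466]
 [  0.           0.           1.        ]] [0.03637532 0.         0.         0.         0.        ] [[-1.400000e-02  9.930000e-01 -1.190000e-01  4.325120e+02]
 [-1.000000e+00 -1.400000e-02  3.000000e-03  5.489700e+01]
 [ 2.000000e-03  1.190000e-01  9.930000e-01  1.150861e+03]
 [ 0.000000e+00  0.000000e+00  0.000000e+00  1.000000e+00]]
[[305.88809896   0.         280.23407379]
 [  0.         305.88809896 214.26573762]
 [  0.           0.           1.        ]] [-0.0327882  0.         0.         0.         0.       ] [[-1.10156694e-03  9.65225911e-01  2.61414856e-01  6.5852
[... 320 characters left out ...]
2658682e+01, -4.84695657e+00]), 'dq': array([-0.10863183, -0.10568079, -0.08412137,  0.00649377,  0.02440017,
       -0.0221521 ]), 'joint_torque': array([ 6.27731697e-04, -5.06248391e+01, -2.91503656e+01, -9.46176760e-05,
        3.37072190e-03, -6.21637653e-06]), 'eef_pos': array([ 191.5354913 , -515.28588184,  208.98510011]), 'eef_rot': array([[ 9.37361653e-01,  3.48357662e-01, -2.67974066e-04],
       [ 3.48357762e-01, -9.37361269e-01,  8.48758474e-04],
       [ 4.44830066e-05, -8.88944492e-04, -9.99999604e-01]]), 'ft_force': array([-0.42049065, -0.24475564, -0.35855854]), 'wrist_torque': array([ 0.00583399, -0.02306613, -0.00507677]), 'grip_force': 0.0, 'finger_gap': 0.9973601179019576}
```

View pics/scene0.png

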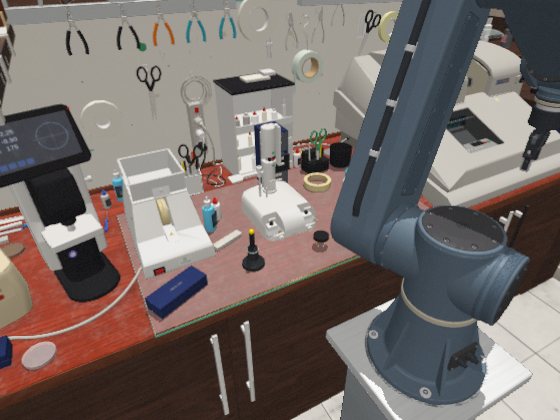

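View pics/top0.png

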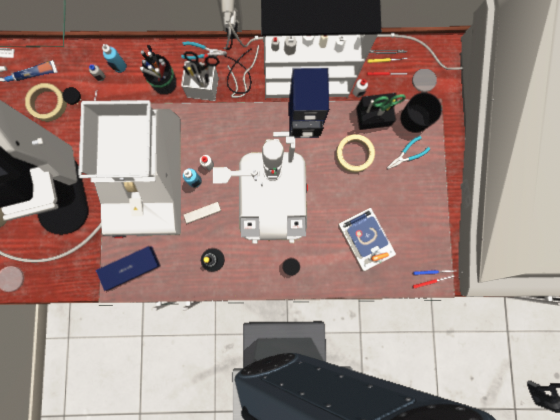

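The scene view shows the stylus in its stand at about (252,262), with the jig hidden behind the arm. In the top view the jig is at (367,240), its orange handle at (377,257), the stand and stylus at (211,261), the jar at (291,267) and the spectacle case at (128,269).

```bash
cat > h.py <<'E'
from bench import ctrl, job, read_camera
import cv2,numpy as np
def cam(n,f=None):
    s=ctrl.state(); c=read_camera(n)
    if n=="wrist":
        T=np.eye(4);T[:3,:3]=s["eef_rot"];T[:3,3]=s["eef_pos"];c["pose"]=T@c["hand_eye"]
    c["pose"]=np.array(c["pose"])
    if f: cv2.imwrite(f"pics/{f}.png",c["frame"][:,:,::-1]); np.savez(f"pics/{f}.npz",**c)
    return c
def load(f): return dict(np.load(f"pics/{f}.npz"))
def ray(c,px):
    u=cv2.undistortPoints(np.array(px,float).reshape(-1,1,2),c["K"],c["D"]).reshape(-1,2)
    d=np.c_[u[:,0],-u[:,1],-np.ones(len(u))]@c["pose"][:3,:3].T
    return c["pose"][:3,3],d/np.linalg.norm(d,axis=1)[:,None]
def plane(c,px,z):
    o,d=ray(c,px); return o+d*((z-o[2])/d[:,2])[:,None]
def tri(c1,p1,c2,p2):
    o1,d1=ray(c1,p1);o2,d2=ray(c2,p2);out=[]
    for a,b in zip(d1,d2):
        t=np.linalg.lstsq(np.c_[a,-b],o2-o1,rcond=None)[0];q1=o1+a*t[0];q2=o2+b*t[1];out.append(np.r_[(q1+q2)/2,np.linalg.norm(q1-q2)])
    return np.array(out)
def proj(c,P):
    P=np.atleast_2d(P); q=(P-c["pose"][:3,3])@c["pose"][:3,:3]
    q=q*[1,-1,-1]
    return cv2.projectPoints(q,np.zeros(3),np.zeros(3),c["K"],c["D"])[0].reshape(-1,2)
def totool(P):
    s=ctrl.state(); return (np.array(P)-s["eef_pos"])@s["eef_rot"]
np.set_printoptions(precision=2,suppress=True)
E
python3 - <<'E'
from h import *
c=cam("top")
for n,p,z in [("jig",(367,238),30),("handle",(377,257),60),("stylus",(207,260),115),("stand",(211,262),0),("jar",(291,267),40),("jig corners",(341,217),14),("",(372,209),14),("",(395,260),14),("",(370,270),14)]: print(n,plane(c,[p],z)[0])
s=ctrl.state();T=np.eye(4);T[:3,:3]=s["eef_rot"];T[:3,3]=s["eef_pos"]
print(totool([350,-200,300]),totool([400,-200,209]))
# camera position relative: desired tool z
w=read_camera("wrist");print((T@w["hand_eye"])[:3,3])
E
```

```text
jig [ 492.72 -205.98   30.  ]
handle [ 441.64 -222.67   60.  ]
stylus [439.61 209.33 115.  ]
stand [434.81 215.55   0.  ]
jar [418.6  -0.6  40. ]
jig corners [ 551.86 -141.27   14.  ]
 [ 572.7  -226.68   14.  ]
 [ 433.42 -282.27   14.  ]
 [ 407.55 -214.01   14.  ]
[ 258.37 -240.48  -90.74] [ 305.23 -223.      0.25]
[ 253.74 -493.67  373.78]
```

```bash
python3 - <<'E'
from h import *
print(totool([510,-200,209]))
E
python3 shift.py '[[[50, -25, 0, 0, 0, 0, 1], [100, -50, 0, 0, 0, 0, 1], [150, -70, 0, 0, 0, 0, 1], [200, -90, 0, 0, 0, 0, 1], [250, -115, 0, 0, 0, 0, 1], [300, -135, 0, 0, 0, 0, 1], [350, -160, 0, 0, 0, 0, 1], [400, -185, 0, 0, 0, 0, 0.8], [400, -185, 0, 0, 0, 0, 0.3], [400, -185, 0, 0, 0, 0, 0.3], [400, -185, 0, 0, 0, 0, 0.3]]]' && python3 -c "
from h import *
cam('wrist','w1')"
```

```text
t: 1.62
eef_pos: [501.4, -203.7, 209.4]
eef_rot: [[0.938, 0.347, -0.0], [0.347, -0.938, -0.0], [-0.0, -0.0, -1.0]]
ft_force: [-0.3, -0.0, 0.6]
finger_gap: 0.302
grip_force: 0.0
```

View pics/w1.png

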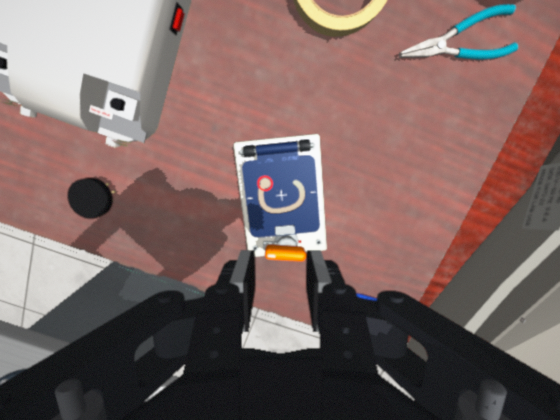

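Wrist view: template with its ring at (265,184), island cross at (281,194), slot end near (299,182), and orange bar at (285,252), roughly across the jig. I'm now taking two closer views.

```bash
python3 shift.py '[[[-25, 0, 40, 0, 0, 0, 0.3], [-50, 0, 80, 0, 0, 0, 0.3], [-50, 0, 80, 0, 0, 0, 0.3], [-50, 0, 80, 0, 0, 0, 0.3]]]' && python3 -c "
from h import *
cam('wrist','w2')" && python3 shift.py '[[[-45, 20, 0, 0, 0, 0, 0.3], [-70, 40, 0, 0, 0, 0, 0.3], [-70, 40, 0, 0, 0, 0, 0.3], [-70, 40, 0, 0, 0, 0, 0.3]]]' && python3 - <<'E'
from h import *
cam('wrist','w3')
a=cv2.imread('pics/w2.png');b=cv2.imread('pics/w3.png')
cv2.imwrite('pics/v23.png',np.hstack([cv2.resize(a[0:300,100:460],None,fx=1.1,fy=1.1),cv2.resize(b[0:300,100:460],None,fx=1.1,fy=1.1)]))
E
```

```text
t: 2.17
eef_pos: [456.3, -221.0, 130.8]
eef_rot: [[0.938, 0.348, 0.002], [0.348, -0.938, -0.001], [0.001, 0.002, -1.0]]
ft_force: [0.6, 1.0, 1.3]
finger_gap: 0.299
grip_force: 0.0
t: 2.72
eef_pos: [404.5, -282.0, 130.2]
eef_rot: [[0.937, 0.348, 0.001], [0.348, -0.937, -0.001], [0.001, 0.001, -1.0]]
ft_force: [0.0, 0.5, -0.1]
finger_gap: 0.302
grip_force: 0.0
```

View pics/v23.png

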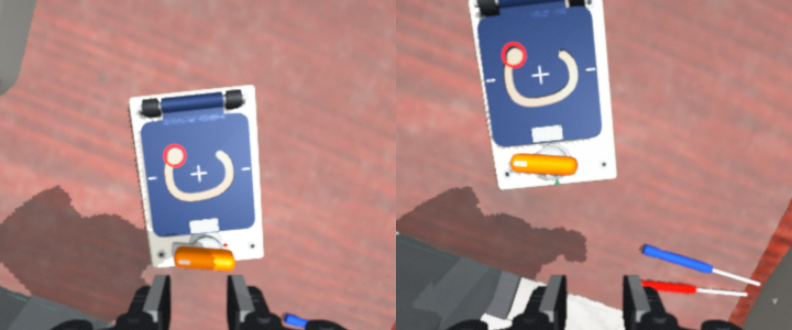

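The two views side by side show: left (w2), ring at about (259,141) in full-frame pixels, cross (281,157), handle (285,235); right (w3), ring (206,50), cross (231,68), handle (234,149).

```bash
cat > det.py <<'E'
from h import *
def det(f,ring,cross,han):
    c=load(f);im=c["frame"];hsv=cv2.cvtColor(im,cv2.COLOR_RGB2HSV);H,S,V=[hsv[:,:,i].astype(int) for i in range(3)]
    out={}
    def near(m,p,r): 
        k=np.zeros(m.shape,np.uint8);cv2.circle(k,p,r,1,-1);return (m&(k>0)).astype(np.uint8)
    m=near(((H<6)|(H>172))&(S>150)&(V>120),ring,16)
    pts=np.argwhere(m)[:,::-1].astype(np.float32);out["ring"]=np.array(cv2.minEnclosingCircle(pts)[0]);out["rr"]=cv2.fitEllipse(cv2.convexHull(pts))[:2]
    m=near((S<70)&(V>140),cross,11);y,x=np.nonzero(m);out["cross"]=np.array([(x.min()+x.max())/2,(y.min()+y.max())/2])
    m=near((H>7)&(H<22)&(S>170)&(V>120),han,42)
    n,l,st,ce=cv2.connectedComponentsWithStats(m);k=1+st[1:,4].argmax()
    out["handle"]=cv2.minAreaRect(np.argwhere(l==k)[:,::-1].astype(np.float32))
    m=near((S<110)&(V>130),cross,45)
    n,l,st,ce=cv2.connectedComponentsWithStats(m)
    out["comps"]=[(st[i],ce[i]) for i in range(1,n) if st[i,4]>20]
    # slot comp: largest not the cross
    m2=near(((H<25)&(H>8)&(S>20)&(S<130)&(V>150)),cross,45)
    n,l,st,ce=cv2.connectedComponentsWithStats(m2);k=1+st[1:,4].argmax();out["slot"]=(l==k)
    return c,out
E
python3 - <<'E'
from det import *
c2,a=det('w2',(259,141),(281,157),(285,235));c3,b=det('w3',(206,50),(231,68),(234,149))
for o in(a,b):
  print(o["ring"],o["rr"],o["cross"],o["handle"]);
  y,x=np.nonzero(o["slot"]);print("slot",x.min(),x.max(),y.min(),y.max(),len(x))
for n in("ring","cross"): print(n,tri(c2,a[n],c3,b[n]))
print("ring ell",tri(c2,a["rr"][0],c3,b["rr"][0]))
print("handle",tri(c2,a["handle"][0],c3,b["handle"][0]))
R=plane(c2,a["rr"][0],34)[0];C=plane(c2,a["cross"],34)[0];print(R,C,R-C,plane(c3,b["rr"][0],34),plane(c3,b["cross"],34))
E
```

```text
[258.43 141.04] ((258.43292236328125, 140.97283935546875), (19.963586807250977, 20.487834930419922)) [280. 157.] ((286.0736999511719, 235.00546264648438), (54.5911750793457, 18.763408660888672), 4.23639440536499)
slot 250 311 149 182 544
[206.76  49.66] ((206.685791015625, 49.641563415527344), (21.96190071105957, 23.408071517944336)) [231.   67.5] ((233.96434020996094, 149.08876037597656), (60.07158660888672, 16.575645446777344), 3.468229293823242)
slot 199 250 60 95 481
ring [[ 505.23 -184.91   33.75    0.06]]
cross [[ 499.26 -206.52   33.32    0.55]]
ring ell [[ 505.25 -184.87   33.75    0.01]]
handle [[ 442.77 -231.98   57.23    0.97]]
[ 505.27 -184.89   34.  ] [ 499.1  -206.32   34.  ] [ 6.17 21.44  0.  ] [[ 505.21 -184.94   34.  ]] [[ 499.38 -206.84   34.  ]]
```

```bash
python3 - <<'E'
from det import *
for f,args in(('w2',((259,141),(281,157),(285,235))),('w3',((206,50),(231,68),(234,149)))):
    c,o=det(f,*args)
    r=o["handle"];B=cv2.boxPoints(r)
    e=sorted([(np.linalg.norm(B[i]-B[(i+1)%4]),i) for i in range(4)])
    m=[(B[i]+B[(i+1)%4])/2 for _,i in e[:2]]
    P=plane(c,m,58);d=P[1]-P[0];print(f,"bar",P.mean(0),np.hypot(*d[:2]),np.degrees(np.arctan2(d[1],d[0]))%180)
    im=c["frame"];hsv=cv2.cvtColor(im,cv2.COLOR_RGB2HSV)
    m=((hsv[:,:,1]<40)&(hsv[:,:,2]>150)).astype(np.uint8)
    nav=((hsv[:,:,0]>105)&(hsv[:,:,0]<130)&(hsv[:,:,1]>90)).astype(np.uint8)
    k=np.zeros_like(m);cv2.circle(k,args[1],115,1,-1)
    m=cv2.morphologyEx((m|nav)*k,cv2.MORPH_OPEN,np.ones((5,5)))
    n,l,st,ce=cv2.connectedComponentsWithStats(m);i=l[args[1][1]-12,args[1][0]]
    r=cv2.minAreaRect(np.argwhere(l==i)[:,::-1].astype(np.float32));Q=plane(c,cv2.boxPoints(r),14)
    print("base",Q[:,:2],[np.linalg.norm(Q[j]-Q[(j+1)%4]) for j in range(4)],[np.degrees(np.arctan2(*(Q[(j+1)%4]-Q[j])[1::-1])) for j in range(4)],Q.mean(0))
E
```

```text
w2 bar [ 443.42 -232.21   58.  ] 44.78458148258231 105.76824770761458
base [[ 534.31 -134.99]
 [ 576.9  -223.82]
 [ 451.64 -292.52]
 [ 402.13 -192.24]] [np.float64(98.51371176200482), np.float64(142.86018775155517), np.float64(111.83336653245125), np.float64(144.0540383054488)] [np.float64(-64.38756987937722), np.float64(-151.25785927974968), np.float64(116.27920360161792), np.float64(23.419402248836295)] [ 491.24 -210.89   14.  ]
w3 bar [ 442.49 -231.76   58.  ] 45.64185435985372 106.79402311633817
base [[ 532.53 -136.37]
 [ 572.94 -226.46]
 [ 446.71 -288.02]
 [ 399.53 -186.76]] [np.float64(98.73491244788846), np.float64(140.45060421763847), np.float64(111.70922211833606), np.float64(142.22998780331255)] [np.float64(-65.83990212770944), np.float64(-154.00058946720014), np.float64(114.98088312262067), np.float64(20.752138585697963)] [ 487.93 -209.4    14.  ]
```

```bash
python3 - <<'E'
from h import *
print(totool([443,-232,130]))
E
python3 shift.py '[[[20, -15, 0, 0, 0, -10, 0.3], [35, -25, 0, 0, 0, -20, 0.3], [50, -32, 0, 0, 0, -30, 0.3], [54, -34, 0, 0, 0, -40, 0.3], [54, -34, 0, 0, 0, -50, 0.3], [54, -34, 0, 0, 0, -60, 0.3], [54, -34, 0, 0, 0, -70, 0.3], [54, -34, 0, 0, 0, -80, 0.3], [54, -34, 0, 0, 0, -85.6, 0.3], [54, -34, 0, 0, 0, -85.6, 0.3]]]'; python3 - <<'E'
from h import *
s=ctrl.state();print(totool([443,-232,37.5]),s["joints"],np.degrees(np.arctan2(s["eef_rot"][1,0],s["eef_rot"][0,0])))
E
```

```text
[ 53.5  -33.14  -0.  ]
t: 4.03
eef_pos: [442.9, -230.7, 129.6]
eef_rot: [[-0.276, 0.961, 0.0], [0.961, 0.276, -0.0], [-0.0, 0.0, -1.0]]
ft_force: [-0.6, -0.1, 0.4]
finger_gap: 0.295
grip_force: 0.0
[-1.21 -0.28 92.1 ] [-32.86  20.86 106.44   0.01  52.68 -48.88] 106.0073888267645
```

```bash
python3 shift.py '[[[-1, 0, 40, 0, 0, 0, 0.3], [-1, 0, 75, 0, 0, 0, 0.3], [-1, 0, 92, 0, 0, 0, 0.3], [-1, 0, 92, 0, 0, 0, 0.3], [-1, 0, 92, 0, 0, 0, 0], [-1, 0, 92, 0, 0, 0, 0], [-1, 0, 92, 0, 0, 0, 0], [-1, 0, 92, 0, 0, 0, 0]]]' 40
```

```text
t: 5.03
eef_pos: [443.0, -232.7, 38.4]
eef_rot: [[-0.275, 0.961, 0.001], [0.961, 0.275, -0.001], [-0.001, 0.001, -1.0]]
ft_force: [-3.3, -0.3, 7.4]
finger_gap: 0.134
grip_force: 40.2
```

```bash
python3 shift.py '[[[0, 0.4, 0, 0, 0, 10, 0], [-0.1, 0.7, 0, 0, 0, 20, 0], [-0.3, 1, 0, 0, 0, 30, 0], [-0.5, 1.3, 0, 0, 0, 40, 0], [-0.7, 1.5, 0, 0, 0, 50, 0], [-1, 1.7, 0, 0, 0, 60, 0], [-1.3, 1.9, 0, 0, 0, 70, 0], [-1.6, 2, 0, 0, 0, 80, 0], [-1.6, 2, 0, 0, 0, 82, 0], [-1.6, 2, 0, 0, 0, 82, 0]]]'; python3 -c "
from h import *
s=ctrl.state();print(np.degrees(np.arctan2(s['eef_rot'][1,0],s['eef_rot'][0,0])),s['ft_force'],s['wrist_torque'])"
```

```text
t: 6.28
eef_pos: [443.7, -232.9, 38.3]
eef_rot: [[0.913, 0.407, -0.003], [0.407, -0.913, 0.001], [-0.002, -0.002, -1.0]]
ft_force: [-11.5, 2.6, 16.3]
finger_gap: 0.136
grip_force: 41.7
24.02402492487111 [-11.49   2.6   16.34] [0.46 2.09 0.46]
```

```bash
python3 shift.py '[[[0, 0, 0, 0, 0, 0, 0.3], [0, 0, 0, 0, 0, 0, 0.3], [0, 0, -40, 0, 0, 0, 0.3], [0, 0, -70, 0, 0, 0, 0.3], [0, -25, -70, 0, 0, 0, 0.3], [0, -25, -70, 0, 0, 0, 0.3], [0, -25, -70, 0, 0, 0, 0.3]]]' && python3 -c "
from h import *
cam('wrist','w4')" && python3 shift.py '[[[-25, 40, 0, 0, 0, 0, 0.3], [-40, 60, 0, 0, 0, 0, 0.3], [-40, 60, 0, 0, 0, 0, 0.3], [-40, 60, 0, 0, 0, 0, 0.3]]]' && python3 - <<'E'
from h import *
cam('wrist','w5')
a=cv2.imread('pics/w4.png');b=cv2.imread('pics/w5.png')
cv2.imwrite('pics/v45.png',np.hstack([a[0:400,80:480],b[0:400,80:480]]))
E
```

```text
t: 7.15
eef_pos: [435.2, -210.9, 107.4]
eef_rot: [[0.914, 0.407, 0.0], [0.407, -0.914, -0.0], [0.0, 0.0, -1.0]]
ft_force: [1.0, -0.6, -1.4]
finger_gap: 0.301
grip_force: 0.0
t: 7.7
eef_pos: [422.7, -281.2, 107.1]
eef_rot: [[0.914, 0.406, -0.0], [0.406, -0.914, 0.001], [-0.0, -0.001, -1.0]]
ft_force: [0.3, -1.1, -1.0]
finger_gap: 0.295
grip_force: 0.0
```

View pics/v45.png

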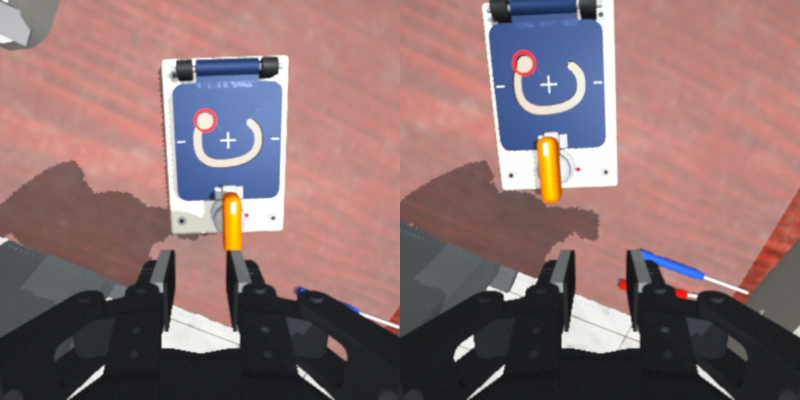

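Clamp on: in both views the bar lies along the jig. Ring/cross/end in full-frame pixels are (285,120)/(308,140)/(335,123) in w4 and (203,63)/(228,84)/(253,67) in w5. Next I'll rectify the template plane and extract the slot's centre line.

```bash
cat > slot.py <<'E'
from det import *
s=0.2; X0,Y0=470,-245; N=400   # grid: img row->x, col->y
def rect(c,z):
    i,j=np.mgrid[0:N,0:N]; P=np.c_[(X0+i*s).ravel(),(Y0+j*s).ravel(),np.full(N*N,z)]
    q=proj(c,P).astype(np.float32).reshape(N,N,2)
    return cv2.remap(c["frame"],q[:,:,0],q[:,:,1],cv2.INTER_CUBIC)
def analyse(f,z=29.2):
    r=rect(load(f),z);hsv=cv2.cvtColor(r,cv2.COLOR_RGB2HSV).astype(int)
    navy=(hsv[:,:,0]>100)&(hsv[:,:,0]<135)&(hsv[:,:,1]>70)
    R,G,B=[r[:,:,k].astype(int) for k in range(3)]
    red=(R>1.8*G)&(R>1.8*B)&(R>110)
    beige=(R>G)&(G>B)&(R-B>15)&(R>120)&~red
    return r,beige,red
E
python3 - <<'E'
from slot import *
c4,a=det('w4',(285,120),(308,140),(312,225));c5,b=det('w5',(203,63),(228,84),(228,170))
for n in("ring","cross"): print(n,tri(c4,a[n],c5,b[n]))
print("ell",a["rr"],b["rr"],tri(c4,a["rr"][0],c5,b["rr"][0]))
ims=[]
for f in('w4','w5'):
    r,be,re=analyse(f)
    n,l,st,ce=cv2.connectedComponentsWithStats(be.astype(np.uint8));k=1+st[1:,4].argmax();print(st[k],ce[k])
    y,x=np.nonzero(re);print("red",X0+s*(y.min()+y.max())/2,Y0+s*(x.min()+x.max())/2,s*(y.max()-y.min()),s*(x.max()-x.min()))
    v=r.copy();v[cv2.morphologyEx((l==k).astype(np.uint8),cv2.MORPH_GRADIENT,np.ones((3,3)))>0]=(0,255,0);ims.append(v[::-1,::-1])
cv2.imwrite('pics/rect.png',np.hstack(ims)[:,:,::-1])
E
```

```text
ring [[ 505.08 -185.1    31.36    0.04]]
cross [[ 498.77 -206.91   31.37    0.3 ]]
ell ((284.9047546386719, 119.93445587158203), (22.073392868041992, 22.76584243774414)) ((203.39698791503906, 62.94780731201172), (23.586933135986328, 25.40911102294922)) [[ 505.01 -185.     31.6     0.12]]
[   62    25   262   226 12167] [174.21 107.47]
red 505.1 -185.0 17.0 17.2
[  67   25  257  127 8942] [200.55  76.2 ]
red 505.3 -184.3 17.0 17.400000000000002
```

View pics/rect.png

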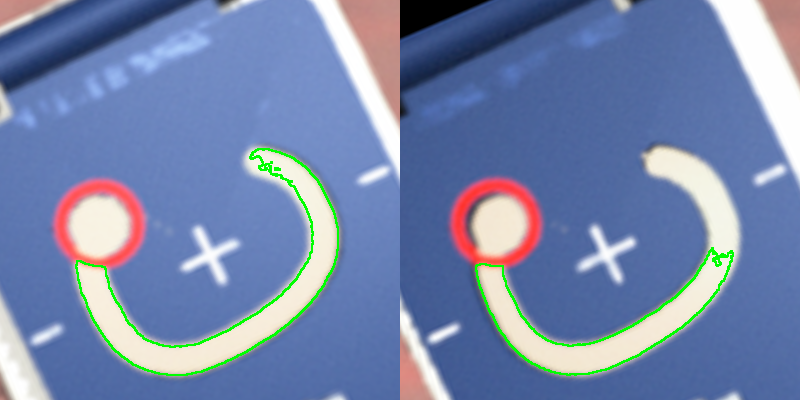

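The rectified view shows a clean slot: ring at (100,222), slot end cap at about (250,152), and side ticks that put the jig yaw near 26°.

```bash
cat > line.py <<'E'
from slot import *
from scipy.interpolate import splprep,splev
C=np.array([498.8,-206.9]);YAW=np.radians(25.9)
def centre(f):
    r,be,re=analyse(f);R,G,B=[r[:,:,k].astype(int) for k in range(3)]
    m=((R>150)&(R>B-5)&~re).astype(np.uint8)
    n,l,st,ce=cv2.connectedComponentsWithStats(m,connectivity=4)
    i,j=[int(v) for v in ((C[0]-16*np.cos(YAW)-X0)/s,(C[1]-16*np.sin(YAW)-Y0)/s)]
    best=np.bincount(l[i-15:i+16,j-15:j+16].ravel(),minlength=n);best[0]=0
    mk=(l==best.argmax()).astype(np.uint8);d=cv2.distanceTransform(mk,cv2.DIST_L2,5)*s
    out=[];ths=np.radians(np.arange(68,345,3.))
    for t in ths:
        rr=np.arange(10,30,.1);px=(C[0]+rr*np.cos(t+YAW)-X0)/s;py=(C[1]+rr*np.sin(t+YAW)-Y0)/s
        v=cv2.remap(d,py.astype(np.float32)[None],px.astype(np.float32)[None],cv2.INTER_LINEAR)[0]
        k=v>v.max()-.15; out.append((rr[k].mean(),v.max()))
    return ths,np.array(out)
E
python3 - <<'E'
from line import *
o=[centre(f) for f in('w4','w5')]
for k in range(0,len(o[0][0]),4): print(round(np.degrees(o[0][0][k])),o[0][1][k],o[1][1][k])
print("tail");[print(round(np.degrees(o[0][0][k])),o[0][1][k],o[1][1][k]) for k in range(len(o[0][0])-16,len(o[0][0]))]
E
```

```text
68 [26.2   0.79] [22.32  0.2 ]
80 [23.65  3.2 ] [23.65  2.73]
92 [23.5   3.13] [23.5   2.71]
104 [23.7   3.14] [23.7   2.78]
116 [23.75  3.03] [23.65  2.92]
128 [22.95  3.12] [22.85  3.18]
140 [21.65  3.19] [21.4   3.28]
152 [19.95  3.04] [19.7   3.17]
164 [18.55  3.04] [18.3  3.1]
176 [17.8   3.05] [17.55  3.03]
188 [17.5   2.98] [17.2   3.06]
200 [17.9   3.02] [17.6  3.1]
212 [18.85  2.94] [18.45  3.  ]
224 [20.15  2.84] [19.8   2.94]
236 [21.65  2.84] [21.3   2.99]
248 [23.1   2.88] [22.75  2.93]
260 [23.75  2.93] [23.4   2.99]
272 [23.8   2.76] [23.5   2.88]
284 [23.7   2.78] [23.55  2.93]
296 [22.7   2.86] [22.7   3.02]
308 [21.5   1.92] [21.1   2.13]
320 [19.95  0.  ] [19.95  0.  ]
332 [19.95  0.  ] [19.95  0.  ]
344 [19.95  0.  ] [19.95  0.  ]
tail
299 [22.3   2.87] [22.4   2.98]
302 [22.    2.82] [22.    3.02]
305 [21.7   2.72] [21.55  3.  ]
308 [21.5   1.92] [21.1   2.13]
311 [21.4   0.86] [21.    1.26]
314 [19.95  0.  ] [21.3   0.45]
317 [19.95  0.  ] [19.95  0.  ]
320 [19.95  0.  ] [19.95  0.  ]
323 [19.95  0.  ] [19.95  0.  ]
326 [19.95  0.  ] [19.95  0.  ]
329 [19.95  0.  ] [19.95  0.  ]
332 [19.95  0.  ] [19.95  0.  ]
335 [19.95  0.  ] [19.95  0.  ]
338 [19.95  0.  ] [19.95  0.  ]
341 [19.95  0.  ] [19.95  0.  ]
344 [19.95  0.  ] [19.95  0.  ]
```

```bash
python3 - <<'E'
from line import *
o=[centre(f) for f in('w4','w5')];th=o[0][0];r=(o[0][1][:,0]+o[1][1][:,0])/2
k=(th>np.radians(79))&(th<np.radians(303)) 
P=C+np.c_[r*np.cos(th+YAW),r*np.sin(th+YAW)][k]
def pol(t,r): t=np.radians(t)+YAW; return C+r*np.array([np.cos(t),np.sin(t)])
P=np.vstack([[505.05,-185.05],P,pol(304.5,21.75)])
tck,u=splprep(P.T,s=1.0);q=np.array(splev(np.linspace(0,1,2001),tck)).T
L=np.r_[0,np.cumsum(np.hypot(*np.diff(q,axis=0).T))];print("len",L[-1])
n9=np.array([[np.interp(l,L,q[:,i]) for i in(0,1)] for l in np.linspace(0,L[-1],9)]);print(n9)
np.savez('path.npz',q=q,L=L)
E
python3 shift.py '[[[0, -20, -50, 0, 0, 0, 0.5], [20, -70, -93, 0, 0, 0, 0.5], [40, -120, -93, 0, 0, 0, 0.5], [60, -170, -93, 0, 0, 0, 0.5], [80, -220, -93, 0, 0, 0, 0.5], [100, -270, -93, 0, 0, 0, 0.5], [120, -320, -93, 0, 0, 0, 0.5], [145, -375, -93, 0, 0, 0, 0.5], [165, -430, -93, 0, 0, 0, 0.5], [170, -440, -93, 0, 0, 0, 0.5], [170, -440, -93, 0, 0, 0, 0.5], [170, -440, -93, 0, 0, 0, 0.5]]]' && python3 -c "
from h import *
cam('wrist','w6')"
```

```text
len 98.42357497531108
[[ 505.04 -185.04]
 [ 492.92 -184.27]
 [ 482.16 -189.86]
 [ 477.95 -201.08]
 [ 481.89 -212.61]
 [ 488.91 -222.7 ]
 [ 499.   -229.42]
 [ 510.8  -227.4 ]
 [ 517.67 -217.65]]
t: 9.25
eef_pos: [399.1, 188.6, 200.3]
eef_rot: [[0.914, 0.406, -0.0], [0.406, -0.914, -0.0], [-0.0, 0.0, -1.0]]
ft_force: [-0.4, -0.2, 0.3]
finger_gap: 0.497
grip_force: 0.0
```

View pics/w6.png

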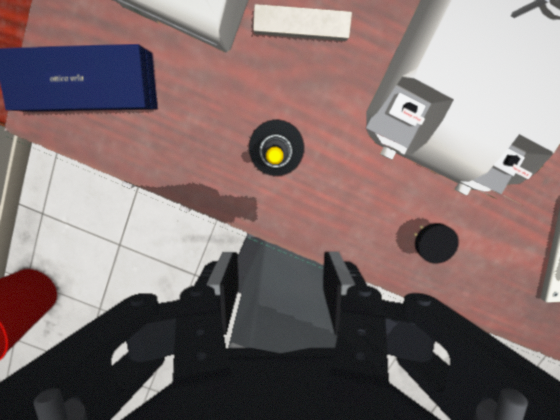

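Yellow stylus end at (275,156), the stand's foot around (277,147), jar at (437,243) and case at the upper left. I'll take a second view to triangulate.

```bash
python3 shift.py '[[[20, -25, 0, 0, 0, 0, 0.5], [40, -50, 0, 0, 0, 0, 0.5], [40, -50, 0, 0, 0, 0, 0.5], [40, -50, 0, 0, 0, 0, 0.5], [40, -50, 0, 0, 0, 0, 0.5]]]' >/dev/null&& python3 - <<'E'
from h import *
cam('wrist','w7')
d=[]
for f in('w6','w7'):
    c=load(f);hsv=cv2.cvtColor(c["frame"],cv2.COLOR_RGB2HSV)
    m=((hsv[:,:,0]>22)&(hsv[:,:,0]<36)&(hsv[:,:,1]>150)&(hsv[:,:,2]>120)).astype(np.uint8)
    n,l,st,ce=cv2.connectedComponentsWithStats(m);k=1+st[1:,4].argmax();y=ce[k];print("yellow",st[k],y)
    dk=(hsv[:,:,2]<60).astype(np.uint8);kk=np.zeros_like(dk);cv2.circle(kk,tuple(int(v) for v in y),45,1,-1);dk=cv2.morphologyEx(dk,cv2.MORPH_OPEN,np.ones((3,3)))*kk
    n,l,st,ce=cv2.connectedComponentsWithStats(dk);k=1+st[1:,4].argmax()
    h=cv2.convexHull(np.argwhere(l==k)[:,::-1].astype(np.float32));e=cv2.fitEllipse(h);print("dark",st[k],e)
    # foot centre estimate on z~5
    d.append((c,y,e[0],h)); print(plane(c,y,118),plane(c,e[0],6))
print(tri(d[0][0],d[0][1],d[1][0],d[1][1]),"foot",tri(d[0][0],d[0][2],d[1][0],d[1][2]))
s=ctrl.state();print(s["eef_pos"])
a=cv2.resize(load('w7')["frame"][60:300,160:400,::-1],None,fx=2.4,fy=2.4);cv2.imwrite('pics/v7.png',a)
E
```

```text
yellow [266 147  18  17 245] [274.49 155.14]
dark [ 249  120   54   55 1422] ((275.66290283203125, 147.46340942382812), (53.816001892089844, 54.83457946777344), 13.25378131866455)
[[441.23 211.02 118.  ]] [[441.38 211.8    6.  ]]
yellow [326 196  16  16 203] [333.89 203.26]
dark [ 292  159   53   49 1069] ((318.87591552734375, 183.29486083984375), (43.80340576171875, 54.30513381958008), 57.35094451904297)
[[441.36 212.11 118.  ]] [[440.25 210.22   6.  ]]
[[440.83 210.98 113.7    0.16]] foot [[441.56 211.96  15.91   0.68]]
[415.32 250.65 200.5 ]
```

View pics/v7.png

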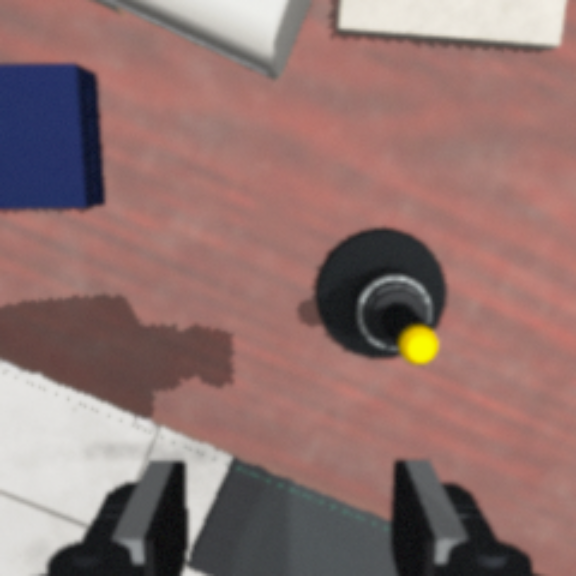

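The enlarged view shows the stylus standing in the ringed post with the case far left. The stylus axis is (441.1, 211.4) with its top near 114–120, consistent with the text.

```bash
python3 - <<'E'
from h import *
print(totool([441.1,211.4,68]))
E
```

```text
[  7.65  46.32 132.51]
```

```bash
python3 shift.py '[[[4, 25, 0, 0, 0, 0, 0.5], [7.6, 46.2, 0, 0, 0, 0, 0.5], [7.6, 46.2, 0, 0, 0, 0, 0.5], [7.6, 46.2, 0, 0, 0, 0, 0.5], [7.6, 46.2, 0, 0, 0, 0, 0.5]]]' && python3 - <<'E'
from h import *
print(totool([441.1,211.4,68]))
E
```

```text
t: 10.6
eef_pos: [440.7, 212.7, 200.4]
eef_rot: [[0.913, 0.407, -0.0], [0.407, -0.913, 0.0], [0.0, -0.0, -1.0]]
ft_force: [-1.0, -0.5, -0.5]
finger_gap: 0.501
grip_force: 0.0
[ -0.18   1.38 132.43]
```

```bash
python3 shift.py '[[[0, 1, 45, 0, 0, 0, 0.5], [0, 1, 90, 0, 0, 0, 0.5], [0, 1, 125, 0, 0, 0, 0.5], [0, 1, 132.5, 0, 0, 0, 0.5], [0, 1, 132.5, 0, 0, 0, 0.5], [0, 1, 132.5, 0, 0, 0, 0], [0, 1, 132.5, 0, 0, 0, 0], [0, 1, 132.5, 0, 0, 0, 0], [0, 1, 132.5, 0, 0, 0, 0], [0, 1, 132.5, 0, 0, 0, 0]]]' 40; python3 - <<'E'
from h import *
F=[]
for i in range(4):
    s=ctrl.state();F.append(np.r_[s["ft_force"],s["eef_pos"]]);read_camera("wrist")
print(np.array(F))
E
```

```text
t: 11.85
eef_pos: [442.2, 211.8, 69.0]
eef_rot: [[0.914, 0.406, 0.002], [0.406, -0.914, 0.001], [0.002, 0.0, -1.0]]
ft_force: [-1.2, 0.5, 7.4]
finger_gap: 0.15
grip_force: 39.2
[[ -1.22   0.48   7.43 442.19 211.75  68.97]
 [ -1.17   1.02   7.54 442.22 211.76  68.99]
 [ -0.65   0.17   6.95 442.22 211.74  68.96]
 [ -0.79  -0.03   7.58 442.21 211.74  68.98]]
```

```bash
python3 shift.py '[[[0, 0, -30, 0, 0, 0, 0], [0, 0, -60, 0, 0, 0, 0], [0, 0, -80, 0, 0, 0, 0], [0, 0, -80, 0, 0, 0, 0], [0, 0, -80, 0, 0, 0, 0]]]' 40; python3 - <<'E'
from h import *
for i in range(3):
    s=ctrl.state();print(s["ft_force"],s["eef_pos"]);cam("wrist","g1" if i==2 else None)
w=load('w6');print(plane(w,[(372,135),(465,192),(390,153)],100))
p=np.array([442.2,211.75,149]);R=s["eef_rot"]
for q in([405,190,149],[405,-100,149],[506.2,-184.7,149]): print((np.array(q)-s["eef_pos"])@R)
cv2.imwrite('pics/g1c.png',load('g1')["frame"][:300,100:460,::-1])
E
```

```text
t: 12.68
eef_pos: [441.1, 211.3, 147.2]
eef_rot: [[0.914, 0.406, -0.001], [0.406, -0.914, -0.0], [-0.001, -0.0, -1.0]]
ft_force: [-0.7, -0.2, -0.2]
finger_gap: 0.145
grip_force: 39.2
[-0.71 -0.21 -0.15] [441.05 211.28 147.18]
[ 0.22  0.19 -0.17] [440.99 211.22 147.  ]
[ 0.19 -0.28 -1.05] [440.98 211.24 146.95]
[[488.63 142.4  100.  ]
 [479.47  42.84 100.  ]
 [481.75 121.18 100.  ]]
[-41.51   4.78  -1.99]
[-159.39  269.74   -1.82]
[-101.35  388.26   -1.93]
```

View pics/g1c.png

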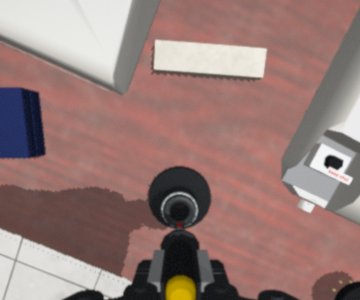

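Stylus is held upright; the red nib just shows at about (280,228) in the full frame, in front of the dark collar. I'll locate it in the tool frame.

```bash
cat > nib.py <<'E'
from h import *
def nibpix(c):
    im=c["frame"].astype(int);R,G,B=im[:,:,0],im[:,:,1],im[:,:,2]
    m=((R>1.7*G)&(R>1.7*B)&(R>70));k=np.zeros(m.shape,bool);k[195:250,268:293]=1
    y,x=np.nonzero(m&k);return x,y,im
E
python3 - <<'E'
from nib import *
c=load('g1');x,y,im=nibpix(c);print(len(x),x.min() if len(x) else 0,x.max() if len(x) else 0,y.min() if len(x) else 0,y.max() if len(x) else 0, x.mean(),y.mean())
for r in range(218,240): print(r,[tuple(im[r,q]) for q in (277,279,281,283)])
he=np.array(c["hand_eye"])
u=lambda z,xx=0,yy=0: (lambda q: cv2.projectPoints((np.linalg.inv(he)@np.array([xx,yy,z,1.]))[:3].reshape(1,3)*[1,-1,-1],np.zeros(3),np.zeros(3),c["K"],c["D"])[0].ravel())(0)
print("pred tip",u(59),u(59,-1.1),u(50),u(9))
E
```

```text
22 277 281 222 226 279.09090909090907 224.22727272727272
218 [(np.int64(19), np.int64(17), np.int64(19)), (np.int64(15), np.int64(18), np.int64(19)), (np.int64(21), np.int64(20), np.int64(23)), (np.int64(18), np.int64(20), np.int64(17))]
219 [(np.int64(14), np.int64(19), np.int64(22)), (np.int64(15), np.int64(15), np.int64(18)), (np.int64(20), np.int64(21), np.int64(23)), (np.int64(20), np.int64(22), np.int64(26))]
220 [(np.int64(23), np.int64(24), np.int64(25)), (np.int64(31), np.int64(25), np.int64(27)), (np.int64(27), np.int64(28), np.int64(30)), (np.int64(35), np.int64(35), np.int64(39))]
221 [(np.int64(36), np.int64(33), np.int64(33)), (np.int64(53), np.int64(27), np.int64(31)), (np.int64(45), np.int64(38), np.int64(40)), (np.int64(45), np.int64(46), np.int64(50))]
222 [(np.int64(49), np.int64(34), np.int64(34)), (np.int64(80), np.int64(23), np.int64(22)), (np.int64(61), np.int64(41), np.int64(43)), (np.int64(43), np.int64(43), np.int64(44))]
223 [(np.int64(66), np.int64(35), np.int64(35)), (np.int64(100), np.int64(17), np.int64(17)), (np.int64(74), np.int64(33), np.int64(35)), 
[... 2314 characters left out ...]
.int64(26), np.int64(25), np.int64(28)), (np.int64(25), np.int64(25), np.int64(28))]
237 [(np.int64(22), np.int64(24), np.int64(29)), (np.int64(20), np.int64(22), np.int64(24)), (np.int64(24), np.int64(28), np.int64(26)), (np.int64(22), np.int64(27), np.int64(26))]
238 [(np.int64(24), np.int64(24), np.int64(27)), (np.int64(22), np.int64(25), np.int64(25)), (np.int64(25), np.int64(25), np.int64(27)), (np.int64(25), np.int64(25), np.int64(27))]
239 [(np.int64(20), np.int64(21), np.int64(22)), (np.int64(21), np.int64(22), np.int64(23)), (np.int64(22), np.int64(22), np.int64(24)), (np.int64(21), np.int64(23), np.int64(25))]
pred tip [278.76 220.84] [278.77 222.22] [278.71 224.3 ] [278.38 244.18]
```

```bash
python3 shift.py '[[[-41, 5, 0, 0, 0, 0, 0], [-63, 55, 0, 0, 0, 0, 0], [-85, 105, 0, 0, 0, 0, 0], [-107, 155, 0, 0, 0, 0, 0], [-130, 205, 0, 0, 0, 0, 0], [-150, 255, 0, 0, 0, 0, 0], [-159, 295, 0, 0, 0, 0, 0], [-140, 340, 0, 0, 0, 0, 0], [-115, 375, 0, 0, 0, 0, 0], [-101.4, 388.3, 0, 0, 0, 0, 0], [-101.4, 388.3, 32, 0, 0, 0, 0], [-101.4, 388.3, 32, 0, 0, 0, 0]]]' 40; python3 - <<'E'
from nib import *
F=[]
for i in range(6):
    s=ctrl.state();F.append(np.r_[s["ft_force"],s["eef_pos"]]);cam("wrist","g2")
print(np.array(F)[:,2:],np.mean(F,0))
print(totool([506.1,-184.55,114]))
c=load('g2');x,y,im=nibpix(c);print(len(x),x.min(),x.max(),y.min(),y.max())
cv2.imwrite('pics/g2c.png',cv2.resize(c["frame"][120:320,180:380,::-1],None,fx=2.9,fy=2.9,interpolation=cv2.INTER_CUBIC))
E
```

```text
t: 14.32
eef_pos: [505.2, -183.9, 113.6]
eef_rot: [[0.914, 0.406, -0.005], [0.406, -0.914, 0.002], [-0.003, -0.004, -1.0]]
ft_force: [-0.3, -0.5, -0.5]
finger_gap: 0.148
grip_force: 39.4
[[  -0.47  505.15 -183.88  113.57]
 [   0.2   505.96 -184.23  115.13]
 [   0.28  506.58 -184.49  116.11]
 [   0.62  506.88 -184.63  116.67]
 [  -0.48  507.02 -184.69  116.87]
 [   0.57  507.05 -184.69  116.91]] [   0.      0.06    0.12  506.44 -184.43  115.88]
[-0.8  -0.52  2.87]
171 268 288 205 226
```

View pics/g2c.png

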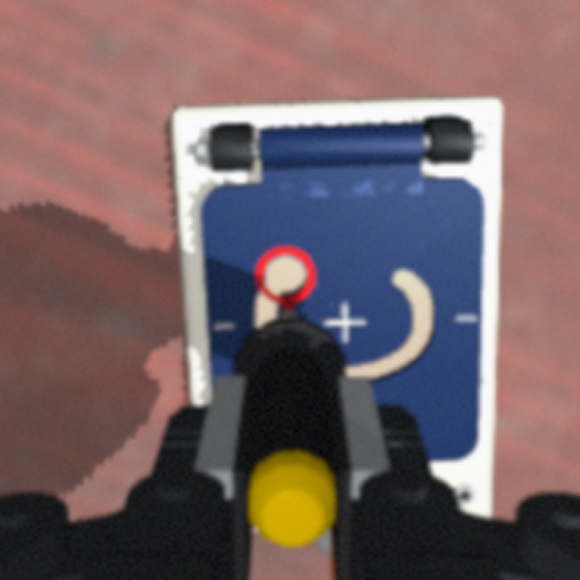

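The image shows the nib just in front of the collar, at about (279,221) full frame, with the ring right behind it. I'll lower to just above the template and compare them at the same depth.

```bash
python3 shift.py '[[[-0.9, 0, 12, 0, 0, 0, 0], [-0.9, 0, 25, 0, 0, 0, 0], [-0.9, 0, 25, 0, 0, 0, 0], [-0.9, 0, 25, 0, 0, 0, 0], [-0.9, 0, 25, 0, 0, 0, 0]]]' >/dev/null; python3 - <<'E'
from nib import *
F=[]
for i in range(4):
    s=ctrl.state();F.append(np.r_[s["ft_force"],s["eef_pos"]]);cam("wrist","g3")
print(np.array(F)[:,2:],np.mean(F,0))
c=load('g3');print("ring pred px",proj(c,[505.05,-185.05,31.2]))
print("tool origin tip pix",proj(c,s["eef_pos"]+s["eef_rot"]@[0,0,59]),proj(c,s["eef_pos"]+s["eef_rot"]@[-1.2,0,59]))
cv2.imwrite('pics/g3c.png',cv2.resize(c["frame"][180:260,240:320,::-1],None,fx=7,fy=7,interpolation=cv2.INTER_CUBIC))
E
```

```text
[[  -0.26  506.04 -185.     91.17]
 [  -0.49  506.02 -185.03   91.16]
 [  -0.86  506.   -184.99   91.16]
 [  -0.32  505.98 -184.95   91.14]] [  -0.19   -0.26   -0.48  506.01 -184.99   91.16]
ring pred px [[278.38 221.63]]
tool origin tip pix [[278.76 220.84]] [[278.77 222.35]]
```

View pics/g3c.png

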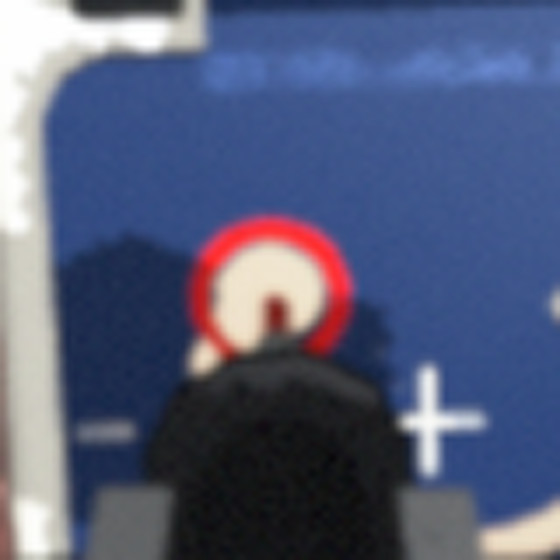

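Ring centre is at about (278.7,221.6) and the nib end at (279.3,222.5): well inside the hole, with the nib about 1.5 mm behind the TCP in tool x. Now I'll probe down for contact.

```bash
cat > f.py <<'E'
from h import *
import sys
F=[]
for i in range(int(sys.argv[1])):
    s=ctrl.state();F.append(np.r_[s["ft_force"],s["eef_pos"]]);read_camera("top")
F=np.array(F);print("mean",F.mean(0),"sd",F[:,2].std(),"tip z",F[-1,5]-59,"t",s["t"],"last",F[-1,3:])
E
python3 shift.py '[[[0.6, -0.6, 2, 0, 0, 0, 0], [0.6, -0.6, 4.2, 0, 0, 0, 0], [0.6, -0.6, 4.2, 0, 0, 0, 0], [0.6, -0.6, 4.2, 0, 0, 0, 0]]]' >/dev/null; python3 f.py 8
python3 shift.py '[[[0, 0, 1, 0, 0, 0, 0], [0, 0, 1, 0, 0, 0, 0], [0, 0, 1, 0, 0, 0, 0]]]' >/dev/null; python3 f.py 8
python3 shift.py '[[[0, 0, 1, 0, 0, 0, 0], [0, 0, 1, 0, 0, 0, 0], [0, 0, 1, 0, 0, 0, 0]]]' >/dev/null; python3 f.py 8
```

```text
mean [  -0.1    -0.18   -0.53  506.17 -184.14   86.72] sd 0.41099505689385496 tip z 27.721124143797823 t 16.3 last [ 506.16 -184.15   86.72]
mean [  -0.1     0.23   -0.35  506.15 -184.13   85.7 ] sd 0.49657643494012516 tip z 26.697034120967317 t 17.075 last [ 506.17 -184.13   85.7 ]
mean [  -0.03    0.2    -0.23  506.16 -184.13   84.7 ] sd 0.36457695551209734 tip z 25.698458645322944 t 17.85 last [ 506.14 -184.12   84.7 ]
```

```bash
for i in 1 2; do python3 shift.py '[[[0, 0, 1, 0, 0, 0, 0], [0, 0, 1, 0, 0, 0, 0], [0, 0, 1, 0, 0, 0, 0]]]' >/dev/null; python3 f.py 12; done
```

```text
mean [   0.25   -0.04   -0.54  506.15 -184.13   83.69] sd 0.4708590589053455 tip z 24.690282933181948 t 18.825 last [ 506.14 -184.12   83.69]
mean [   0.15   -0.16    0.18  506.17 -184.14   82.72] sd 0.31044716981370674 tip z 23.706976314162205 t 19.8 last [ 506.16 -184.13   82.71]
```

```bash
python3 shift.py '[[[0, 0, 1.5, 0, 0, 0, 0], [0, 0, 3, 0, 0, 0, 0], [0, 0, 3, 0, 0, 0, 0], [0, 0, 3, 0, 0, 0, 0]]]' >/dev/null; python3 f.py 12; python3 - <<'E'
from h import *
d=np.load('path.npz');q,L=d['q'],d['L'];s=ctrl.state();R=s["eef_rot"]
# settled TCP aim now = start ; rows every 1.9 mm
l=np.append(np.arange(1.9,L[-1]+.8,1.9),[L[-1]+.8])
ext=lambda v:np.array([np.interp(v,L,q[:,i]) for i in(0,1)]) if v<=L[-1] else q[-1]+(q[-1]-q[-40])/np.linalg.norm(q[-1]-q[-40])*(v-L[-1])
pts=np.array([ext(v) for v in l]);pts[-1:]=ext(l[-1])
off=np.array([1.25,.88]);start=s["eef_pos"][:2]
T=(pts+off-start)@R[:2,:2]
print(start-off,s["joints"])
for i in range(0,len(T),12): print(l[min(i+11,len(T)-1)]);print(';'.join(f"{a:.1f} {b:.1f} 0 0 0 0 0" for a,b in (T[i:i+12]-(T[i-1] if i else 0))))
E
```

```text
mean [  -0.08   -0.1     0.51  506.16 -184.13   79.71] sd 0.4627876121950687 tip z 20.696573036764917 t 20.9 last [ 506.17 -184.14   79.7 ]
[ 504.93 -185.02] [-24.94  28.75 102.52   0.    48.72  41.07]
22.799999999999997
-1.3 -1.2 0 0 0 0 0;-2.9 -2.3 0 0 0 0 0;-4.5 -3.3 0 0 0 0 0;-6.2 -4.1 0 0 0 0 0;-8.0 -4.8 0 0 0 0 0;-9.8 -5.4 0 0 0 0 0;-11.6 -5.8 0 0 0 0 0;-13.5 -6.0 0 0 0 0 0;-15.4 -6.1 0 0 0 0 0;-17.3 -6.0 0 0 0 0 0;-19.2 -5.8 0 0 0 0 0;-21.1 -5.4 0 0 0 0 0
45.599999999999994
-1.8 0.6 0 0 0 0 0;-3.5 1.5 0 0 0 0 0;-5.1 2.5 0 0 0 0 0;-6.5 3.8 0 0 0 0 0;-7.8 5.2 0 0 0 0 0;-8.9 6.7 0 0 0 0 0;-9.8 8.4 0 0 0 0 0;-10.5 10.2 0 0 0 0 0;-11.0 12.0 0 0 0 0 0;-11.3 13.9 0 0 0 0 0;-11.4 15.8 0 0 0 0 0;-11.4 17.7 0 0 0 0 0
68.4
0.1 1.9 0 0 0 0 0;0.3 3.8 0 0 0 0 0;0.5 5.7 0 0 0 0 0;0.8 7.6 0 0 0 0 0;1.1 9.4 0 0 0 0 0;1.5 11.3 0 0 0 0 0;1.9 13.1 0 0 0 0 0;2.3 15.0 0 0 0 0 0;2.9 16.8 0 0 0 0 0;3.6 18.6 0 0 0 0 0;4.5 20.3 0 0 0 0 0;5.4 21.9 0 0 0 0 0
91.2
1.1 1.5 0 0 0 0 0;2.4 2.9 0 0 0 0 0;3.8 4.2 0 0 0 0 0;5.4 5.2 0 0 0 0 0;7.1 6.1 0 0 0 0 0;8.9 6.6 0 0 0 0 0;10.8 7.0 0 0 0 0 0;12.7 7.1 0 0 0 0 0;14.6 7.0 0 0 0 0 0;16.5 6.8 0 0 0 0 0;18.3 6.2 0 0 0 0 0;20.0 5.5 0 0 0 0 0
99.22357497531108
1.7 -0.9 0 0 0 0 0;3.2 -2.1 0 0 0 0 0;4.5 -3.4 0 0 0 0 0;5.6 -5.0 0 0 0 0 0;5.9 -5.3 0 0 0 0 0
```

Contact at about z 24.2; the nib is now pushed in about 3.5 mm (1.05 N). Tracing.

```bash
python3 shift.py '[[[-1.3, -1.2, 0, 0, 0, 0, 0], [-2.9, -2.3, 0, 0, 0, 0, 0], [-4.5, -3.3, 0, 0, 0, 0, 0], [-6.2, -4.1, 0, 0, 0, 0, 0], [-8, -4.8, 0, 0, 0, 0, 0], [-9.8, -5.4, 0, 0, 0, 0, 0], [-11.6, -5.8, 0, 0, 0, 0, 0], [-13.5, -6, 0, 0, 0, 0, 0], [-15.4, -6.1, 0, 0, 0, 0, 0], [-17.3, -6, 0, 0, 0, 0, 0], [-19.2, -5.8, 0, 0, 0, 0, 0], [-21.1, -5.4, 0, 0, 0, 0, 0]]]'; python3 - <<'E'
from h import *
d=np.load('path.npz');q,L=d['q'],d['L'];s=ctrl.state();p=s["eef_pos"][:2]-[1.25,.88]
e=np.hypot(*(q-p).T);print(p,e.min(),L[e.argmin()],s["wrist_torque"])
E
```

```text
t: 22.45
eef_pos: [484.6, -187.8, 79.7]
eef_rot: [[0.914, 0.407, -0.0], [0.407, -0.914, 0.0], [0.0, -0.0, -1.0]]
ft_force: [1.1, 1.8, 1.1]
finger_gap: 0.144
grip_force: 39.5
[ 483.32 -188.68] 0.06385247154865406 22.973712853583482 [ 0.18 -0.16 -0.02]
```

```bash
python3 shift.py '[[[-1.8, 0.6, 0, 0, 0, 0, 0], [-3.5, 1.5, 0, 0, 0, 0, 0], [-5.1, 2.5, 0, 0, 0, 0, 0], [-6.5, 3.8, 0, 0, 0, 0, 0], [-7.8, 5.2, 0, 0, 0, 0, 0], [-8.9, 6.7, -0.2, 0, 0, 0, 0], [-9.8, 8.4, -0.2, 0, 0, 0, 0], [-10.5, 10.2, -0.4, 0, 0, 0, 0], [-11, 12, -0.4, 0, 0, 0, 0], [-11.3, 13.9, -0.5, 0, 0, 0, 0], [-11.4, 15.8, -0.5, 0, 0, 0, 0], [-11.4, 17.7, -0.5, 0, 0, 0, 0]]]'; python3 - <<'E'
from h import *
d=np.load('path.npz');q,L=d['q'],d['L'];s=ctrl.state();p=s["eef_pos"][:2]-[1.25,.88]
e=np.hypot(*(q-p).T);print(p,e.min(),L[e.argmin()],s["wrist_torque"])
E
```

```text
t: 23.95
eef_pos: [481.5, -208.7, 80.2]
eef_rot: [[0.914, 0.407, -0.0], [0.407, -0.914, 0.0], [-0.0, -0.0, -1.0]]
ft_force: [-1.3, 0.5, 0.4]
finger_gap: 0.147
grip_force: 39.6
[ 480.23 -209.58] 0.05925224979495257 45.77880854673737 [0.1  0.03 0.01]
```

```bash
python3 shift.py '[[[0.1, 1.9, 0, 0, 0, 0, 0], [0.3, 3.8, 0, 0, 0, 0, 0], [0.5, 5.7, 0, 0, 0, 0, 0], [0.8, 7.6, 0, 0, 0, 0, 0], [1.1, 9.4, 0, 0, 0, 0, 0], [1.5, 11.3, 0, 0, 0, 0, 0], [1.9, 13.1, 0, 0, 0, 0, 0], [2.3, 15, 0, 0, 0, 0, 0], [2.9, 16.8, 0.2, 0, 0, 0, 0], [3.6, 18.6, 0.3, 0, 0, 0, 0], [4.5, 20.3, 0.4, 0, 0, 0, 0], [5.4, 21.9, 0.5, 0, 0, 0, 0]]]'; python3 - <<'E'
from h import *
d=np.load('path.npz');q,L=d['q'],d['L'];s=ctrl.state();p=s["eef_pos"][:2]-[1.25,.88]
e=np.hypot(*(q-p).T);print(p,e.min(),L[e.argmin()],s["wrist_torque"])
E
```

```text
t: 25.45
eef_pos: [495.5, -226.5, 79.7]
eef_rot: [[0.914, 0.407, 0.0], [0.407, -0.914, -0.0], [0.0, 0.0, -1.0]]
ft_force: [-0.3, 0.8, 0.6]
finger_gap: 0.148
grip_force: 39.6
[ 494.24 -227.41] 0.08527412437643139 68.6255275813149 [ 0.13  0.13 -0.03]
```

```bash
python3 shift.py '[[[1.1, 1.5, 0, 0, 0, 0, 0], [2.4, 2.9, 0, 0, 0, 0, 0], [3.8, 4.2, 0, 0, 0, 0, 0], [5.4, 5.2, 0, 0, 0, 0, 0], [7.1, 6.1, 0, 0, 0, 0, 0], [8.9, 6.6, 0, 0, 0, 0, 0], [10.8, 7, 0, 0, 0, 0, 0], [12.7, 7.1, 0, 0, 0, 0, 0], [14.6, 7, 0, 0, 0, 0, 0], [16.5, 6.8, 0, 0, 0, 0, 0], [18.3, 6.2, 0, 0, 0, 0, 0], [20, 5.5, 0, 0, 0, 0, 0]]]' && python3 shift.py '[[[1.7, -0.9, 0, 0, 0, 0, 0], [3.2, -2.1, 0, 0, 0, 0, 0], [4.5, -3.4, 0, 0, 0, 0, 0], [5.6, -5, 0, 0, 0, 0, 0], [5.9, -5.4, 0, 0, 0, 0, 0], [5.9, -5.4, 0, 0, 0, 0, 0], [5.9, -5.4, 0, 0, 0, 0, 0]]]'; python3 f.py 6; python3 - <<'E'
from h import *
d=np.load('path.npz');q,L=d['q'],d['L'];s=ctrl.state();p=s["eef_pos"][:2]-[1.25,.88]
e=np.hypot(*(q-p).T);print(p,e.min(),L[e.argmin()],s["wrist_torque"])
E
```

```text
t: 26.95
eef_pos: [515.9, -223.2, 79.7]
eef_rot: [[0.914, 0.406, 0.0], [0.406, -0.914, -0.0], [0.0, 0.0, -1.0]]
ft_force: [0.0, -0.1, 1.4]
finger_gap: 0.149
grip_force: 39.4
t: 27.82
eef_pos: [519.0, -215.9, 79.7]
eef_rot: [[0.914, 0.406, 0.0], [0.406, -0.914, 0.0], [0.0, -0.0, -1.0]]
ft_force: [-0.1, -0.8, 0.7]
finger_gap: 0.148
grip_force: 39.4
mean [  -0.19   -0.61    0.42  518.97 -215.94   79.68] sd 0.5274862856298123 tip z 20.67288422998662 t 28.075 last [ 518.97 -215.94   79.67]
[ 517.71 -216.86] 0.7909954669176871 98.42357497531108 [-0.04  0.04 -0.05]
```

```bash
python3 shift.py '[[[0, 0, -30, 0, 0, 0, 0], [0, 0, -60, 0, 0, 0, 0], [0, 0, -72, 0, 0, 0, 0], [-20, -48, -72, 0, 0, 0, 0], [-40, -95, -72, 0, 0, 0, 0], [-60, -143, -72, 0, 0, 0, 0], [-41, -188, -72, 0, 0, 0, 0], [-20, -235, -72, 0, 0, 0, 0], [0, -280, -72, 0, 0, 0, 0], [20, -326, -72, 0, 0, 0, 0], [38, -368, -72, 0, 0, 0, 0], [56, -408, -72, 0, 0, 0, 0]]]' && python3 shift.py '[[[47, -14, 0, 0, 0, 0, 0], [47, -14, 0, 0, 0, 0, 0], [47, -14, 0, 0, 0, 0, 0], [47, -14, 0, 0, 0, 0, 0]]]'; python3 - <<'E'
from h import *
s=ctrl.state();cam('wrist','p1')
print(totool([442.2,211.9,69]),s["eef_pos"],s["ft_force"])
cv2.imwrite('pics/p1c.png',cv2.resize(load('p1')["frame"][140:320,180:380,::-1],None,fx=2.9,fy=2.9,interpolation=cv2.INTER_CUBIC))
E
```

```text
t: 29.62
eef_pos: [403.7, 181.1, 151.1]
eef_rot: [[0.913, 0.407, -0.001], [0.407, -0.913, -0.0], [-0.001, -0.0, -1.0]]
ft_force: [1.1, -0.6, -0.4]
finger_gap: 0.144
grip_force: 39.5
t: 30.12
eef_pos: [440.9, 210.8, 151.5]
eef_rot: [[0.914, 0.406, -0.001], [0.406, -0.914, -0.0], [-0.001, -0.0, -1.0]]
ft_force: [0.7, 0.7, -1.0]
finger_gap: 0.148
grip_force: 39.5
[ 1.5  -0.52 82.62] [440.92 210.79 151.48] [ 0.74  0.69 -0.99]
```

View pics/p1c.png

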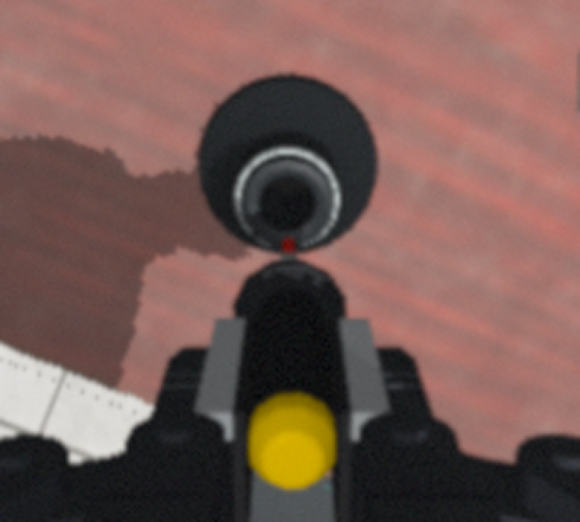

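The stylus hangs over the stand: rim circle centred at about (279.3,209) full frame, red nib at (279,224). I'll check the rim centre at z = 60.

```bash
python3 - <<'E'
from h import *
c=load('p1');r=plane(c,[(279.3,209)],60)[0];print(r,"target TCP",r[:2]+[1.25,.88],totool(np.r_[r[:2]+[1.25,.88],69]))
E
```

```text
[441.99 210.92  60.  ] target TCP [443.24 211.8 ] [ 2.42 -0.01 82.62]
```

```bash
python3 shift.py '[[[1.8, -0.2, 0, 0, 0, 0, 0], [1.8, -0.2, 20, 0, 0, 0, 0], [1.8, -0.2, 40, 0, 0, 0, 0], [1.8, -0.2, 55, 0, 0, 0, 0], [1.8, -0.2, 70, 0, 0, 0, 0], [1.8, -0.2, 76, 0, 0, 0, 0], [1.8, -0.2, 79, 0, 0, 0, 0], [1.8, -0.2, 79, 0, 0, 0, 0]]]'; python3 f.py 4
```

```text
t: 31.18
eef_pos: [443.3, 212.5, 72.8]
eef_rot: [[0.914, 0.407, 0.0], [0.407, -0.914, 0.0], [0.0, 0.0, -1.0]]
ft_force: [0.5, 0.6, -0.9]
finger_gap: 0.147
grip_force: 39.5
mean [  0.55   0.06  -0.89 443.33 212.48  73.  ] sd 0.19313612843286104 tip z 14.064561635140024 t 31.325 last [443.33 212.48  73.06]
```

```bash
python3 shift.py '[[[-0.9, 0.3, 1.5, 0, 0, 0, 0], [-0.9, 0.3, 3, 0, 0, 0, 0], [-0.9, 0.3, 4, 0, 0, 0, 0], [-0.9, 0.3, 4.6, 0, 0, 0, 0], [-0.9, 0.3, 4.6, 0, 0, 0, 0]]]'; python3 f.py 4
```

```text
t: 32.0
eef_pos: [442.7, 211.9, 69.0]
eef_rot: [[0.914, 0.407, 0.001], [0.407, -0.914, 0.0], [0.001, 0.0, -1.0]]
ft_force: [-4.4, -0.6, 12.9]
finger_gap: 0.145
grip_force: 41.0
mean [ -3.66  -1.27  12.41 442.71 211.9   68.95] sd 0.4178458939636415 tip z 9.94048984599199 t 32.15 last [442.71 211.89  68.94]
```

Seated: contact at TCP z 69.0, the same as at the grasp. Releasing and rising.

```bash
python3 shift.py '[[[0, 0, -0.5, 0, 0, 0, 0.1], [0, 0, -0.5, 0, 0, 0, 0.5], [0, 0, -0.5, 0, 0, 0, 0.5], [0, 0, -0.5, 0, 0, 0, 0.5], [0, 0, -40, 0, 0, 0, 0.5], [0, 0, -85, 0, 0, 0, 0.5], [0, 0, -130, 0, 0, 0, 0.5], [-30, 25, -130, 0, 0, 0, 0.5], [-40, 25, -130, 0, 0, 0, 0.5], [-40, 25, -130, 0, 0, 0, 0.5], [-40, 25, -130, 0, 0, 0, 0.5]]]'; python3 - <<'E'
from h import *
c=cam('wrist','e1');t=cam('top','e2')
hsv=cv2.cvtColor(c["frame"],cv2.COLOR_RGB2HSV)
m=((hsv[:,:,0]>22)&(hsv[:,:,0]<36)&(hsv[:,:,1]>150)&(hsv[:,:,2]>120)).astype(np.uint8)
n,l,st,ce=cv2.connectedComponentsWithStats(m);k=1+st[1:,4].argmax();print(st[k],plane(c,ce[k],114))
a=c["frame"][60:340,130:430,::-1];b=cv2.resize(t["frame"][200:280,330:420,::-1],None,fx=3.5,fy=3.5);cv2.imwrite('pics/end.png',np.hstack([a,b]))
E
```

```text
t: 33.58
eef_pos: [416.4, 173.2, 197.9]
eef_rot: [[0.914, 0.407, -0.0], [0.407, -0.914, 0.0], [-0.0, -0.0, -1.0]]
ft_force: [-0.3, 0.4, -0.9]
finger_gap: 0.498
grip_force: 0.0
[241 159  17  17 240] [[441.37 210.7  114.  ]]
```

View pics/end.png

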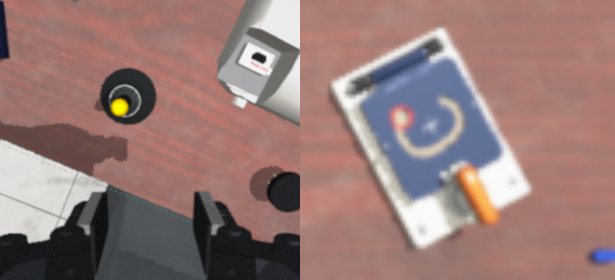

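The left half shows the stylus upright in its stand, yellow end at (119,107), its axis within 1 mm of where it stood. The right half shows the clamp still on.

```bash
python3 -c "
from bench import ctrl, job, read_camera
print(job.close_job())"
```

```text
the job is handed in; nothing more can be done
None
```

I turned the clamp on, traced the slot in one unbroken stroke with light pressure, put the stylus back upright in its stand, and handed the job in after about 34 s; no pass/fail result came back.

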